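Shift the bench drive into third

TASK

The gear selector of the bench drive has been left in the left lane of its H-shaped gate, in first, in second or somewhere between. Push its lever into third with the fingertips: bring it to neutral, push it across to the right-hand lane, then forward, away from the robot, until it is fully home in the slot marked with three dots. Only push the lever, never pinch its grip between the fingers; leave all the other things on the bench where they are, and finish with the hand clear.

Things in the scene. Friction and masses are not known exactly. Their poses are not given: they have to be found in the camera images.
- selector: gear selector bolted to the bench: grey box on a foot 150 mm (x) by 146 mm (y), aluminium gate plate on top 130x120 mm, upper face 90 mm above the bench. Origin on the bench under the centre of the gate; x forward along the lanes (away from the robot), y left, z up; turned up to 0.3 rad. A coupling sticks out 30 mm beyond the box on its -y side, top at 60 mm
- gate (a point): centre of the gate, on the plate's upper face. Two lanes along x, centre lines 32 mm apart, joined by one cross channel along y at the middle (neutral). The steel shaft, 12 mm thick, has 2 mm play to the middle tongues in the lanes, and 3 mm to each side in the cross channel; the tongues' ends are rounded and guide it. Axes as the selector's
- third_slot (a point): where the shaft's axis meets the plate's upper face in third: far end of the right lane (three dots). First is the far end of the left lane (one dot), second its near end (two dots), fourth the near end of the right lane (four dots). Axes as the selector's
- motor (a point): centre of the rear end face of the blue motor behind the box: 75 mm across, lying along x, with a black terminal box on it up to 90 mm above the bench; an obstacle only. Axes as the selector's
- grip (a point): point on the lever's axis at the middle of its grip, 140 mm along the lever from the pivot; the pivot is 10 mm above the selector's origin. The grip is black with four red ribs, 34 mm across the ribs, from 104 to 169 mm along the lever; bare shaft below. x, y, z as the lever's axes
- cross (a joint): sideways lean of the lever, rad: -0.2 = left lane, 0.2 = right lane (end stops at both), 0 = upright; about the selector's x axis. It can move only while the lever is in neutral. Stays where it is left; about 1.5 to 2 N at the grip moves it
- lever (a joint): forward lean of the lever, rad: 0.3 = far end (first or third), 0 = neutral, -0.3 = near end (second or fourth), end stops at both; the grip moves about 41 mm from neutral to an end. The cross channel is open within about 0.035 of 0. Stays where it is left; about 1.5 to 2 N at the grip moves it
- pad_far: red rubber rib on the far (+x) side of the lever's grip, upright round-ended bar 20 mm thick and 54 mm long, its outer face 17 mm from the lever's axis; origin at the rib's middle, 137 mm along the lever from its pivot; axes as the lever's (z along the lever, x away from the robot, y to the left)
- pad_near: red rubber rib on the near (-x) side of the lever's grip, upright round-ended bar 20 mm thick and 54 mm long, its outer face 17 mm from the lever's axis; origin at the rib's middle, 137 mm along the lever from its pivot; axes as the lever's (z along the lever, x away from the robot, y to the left)
- pad_left: red rubber rib on the left (+y) side of the lever's grip, upright round-ended bar 20 mm thick and 54 mm long, its outer face 17 mm from the lever's axis; origin at the rib's middle, 137 mm along the lever from its pivot; axes as the lever's (z along the lever, x away from the robot, y to the left)
- pad_right: red rubber rib on the right (-y) side of the lever's grip, upright round-ended bar 20 mm thick and 54 mm long, its outer face 17 mm from the lever's axis; origin at the rib's middle, 137 mm along the lever from its pivot; axes as the lever's (z along the lever, x away from the robot, y to the left)
- foot_pedal: beige foot switch, 184x84x70 mm, origin under its centre; a bystander, stands on the other side of the bench from the selector
- weight_b: grey turned weight, 48 mm wide and 40 mm tall, origin under its centre; a bystander
- tape_roll: roll of yellow marking tape lying flat, 102 mm across, 24 mm high, origin under its centre; a bystander
- jar: orange screw jar with blue lid, 57 mm wide, 82 mm tall, origin under its centre; a bystander
- marker: white marker pen with blue cap, lying, 17x135x17 mm, origin under its centre; a bystander
- screwdriver: screwdriver with red handle, lying, 23x198x23 mm, origin under its centre; a bystander
- drop_tower: drop tester, a fixed tower: white base plate 250 mm (x) by 170 mm (y), rods and column 777 mm tall on it; origin on the bench under its centre; does not move, keep the hand and arm clear of it

How it is judged (in metres and radians):
On the way, in this order (a step that is already met when the one before it is completed fails the run):
1. the lever has come across into the right-hand lane, in neutral (value of joint cross above 0.14 rad and value of joint lever between -0.12 and 0.12 rad), for 0.05 s.
2. the lever is fully home in the third slot (value of joint cross above 0.14 rad and value of joint lever above 0.26 rad), for 0.2 s.
At the end, for the whole second after the job is handed in: the lever rests in the third slot: forward lean above 0.26 rad (about 6 mm at the grip short of its end stop at 0.3) and sideways lean above 0.14 rad (right-hand lane), and it is at rest (all of step 2 and velocity of joint lever between -0.05 and 0.05 rad/s); the robot touches nothing.
It fails at once if the grip is pinched: opposite ribs are pressed by the fingers at the same time, each with more than 1.5 N ((contact force between the fingers and pad_far above 1.5 N and contact force between the fingers and pad_near above 1.5 N) or (contact force between the fingers and pad_left above 1.5 N and contact force between the fingers and pad_right above 1.5 N)).
It fails at once if a bystander (foot switch, weight, tape, jar, marker or screwdriver) is shifted by more than 20 mm (distance of any of foot_pedal, weight_b, tape_roll, jar, marker, screwdriver from where it was at the start of the episode above 0.02 m).
It also fails if it takes over 59 s, if anything falls off the work surface, if the arm or the gripper's body presses on something with over 40 N, if the wrist force passes 120 N, or if a joint passes its speed limit or range.

ROBOT

A 6-joint arm with a two-finger parallel gripper is mounted at the origin on a cart in front of the work surface, level with it; the furniture and walls round the work are solid. World frame = base frame: x ahead of the robot, y to its left, z up, the work surface at z = 0. Lengths are in mm, angles in rad, forces in N, time in s.
With the tool pointing down it reaches from about 400 to 925 mm from the base axis. Payload 12.5 kg.
Tool frame: the origin (TCP) lies at the very end of the fingers, on their centre line; the grasp point (between the pads) lies env.grip_point_offset behind it (env.grip_point_offset is the distance from the TCP to the grasp point, in mm); y points along the fingers, z is the direction in which the jaws open and shut, and the axes are right-handed (so a half turn about y gives the same grasp; the last joint's range is limited). The gripper opens to 95 mm and grips with 3 to 60 N. Pads are 20 mm wide; open, the fingers measure 119 mm over their backs; the gripper's body (75 mm by 180 mm) begins 59 mm behind the grasp point.
Start: joints at [-1.404, 0.491, 1.559, -0, 1.092, -0.106], TCP at [168.416, -601.902, 183.561] pointing down, gripper open.
Joint ranges: [-3.1, 3.1], [-0.84, 2.19], [0.05, 2.79], [-1.13, 4.28], [0.06, 2.93], [-2.69, 2.69]. Speed limits (rad/s): [2.22, 2.22, 2.79, 3.14, 3.14, 3.14].

INTERFACE

Orientations are given as [roll, pitch, yaw] about the fixed x, y, z axes, in that order (R = Rz(yaw) Ry(pitch) Rx(roll)).
In Python, from cell import readout, read_camera, env, nets gives the robot as it stands.
- The arm moves only by the tool apply_moves, never from a script. Its argument "increments" is a list of rows, each a list of 3 entries, a list of its own where there are three numbers: the shift along the tool's x, y, z in cm, then the turn, a rotation vector about the tool's x, y, z in degrees, then the finger opening in cm, from 0 to 9.51. A call has exactly 5 rows; each row shifts and turns the pose as measured when the row begins, along the tool's axes as they then stand; what a row does not reach is not made up. A row lasts 1/8 s, in which the tool goes at most 62.5 mm and 10.7 degrees, less where a joint would pass 70% of its speed; a pose out of reach is approached as far as the arm can. A call with a gripper value outside its range is refused whole. The fingers move at their own pace and stop on an object; the grip force is fixed at half the most. Time passes only in rows, so rows that do not move let the fingers close, or fill a call up. It gives the time, the measured TCP pose, the force and the opening at its end, in the units of the state.
- readout.state(): the state, without advancing time (a new reading comes with each control period).
- read_camera(name): name is "side" or "top" or "wrist"; returns a dict with "img" (480x640x3 uint8, red, green, blue), "vfov" (degrees; the focal length in pixels is half the picture's height over the tangent of half this angle, whatever the lens; pixels are square), "cx", "cy" (the principal point, pixels), "distortion" ([k1, k2, p1, p2, k3] as OpenCV has them; the pictures are not rectified), "rvec" (rotation vector, rad) and "tvec" (3), from world to camera coordinates, as OpenCV has them; the wrist camera has in their place "mount" (4x4, takes a point from camera to tool coordinates, whose origin is the TCP and whose axes are the tool frame's). Camera axes: x right, y down, z forward; pixel columns grow to the right and rows downward; lengths in mm; the calibration is good to about 2 mm. A picture is of the moment at which its call begins: read the wrist's pose just before it. There is no depth.
- env.job_done(): hands the job in, once; it reports no verdict.
Trained networks look in a picture, given as the dict that the camera call returned (one of the last four; its "shot" number tells which), for a name from the list of things; names that differ only in an ending like _2 or _b are one class to them, and where a whole thing is asked for, a point or a joint stands for the part that bears it (a point fixed in the world has none). Each returns a list of dicts, best first, with "confidence" (0 to 1); they miss things now and then, are a little off and sometimes report something else, mostly with a low value. They report only what shows in the picture. A call takes as long as a camera call.
- nets.look_for(picture, thing): "point" ([x, y, z] in mm, in the coordinates of the camera as it stood for that picture, good to about 4 mm: the middle of the surface that is visible of it).
- nets.mark_of(picture, thing): "point" ([x, y, z] in mm, in the coordinates of the camera as it stood for that picture, good to about 4 mm: a listed point, or the origin of a listed thing).
The state is a dict: "t": time; "joints": joint angles; "qvel": joint speeds; "tau": joint torques, N m; "eef_pos": TCP position; "tcp_rot": TCP orientation; "ft_force": force on the tool from outside, world axes, zero at the start; "moment": the same for the moment, N m; "opening": opening from 0.0 (shut) to 1.0 (fully open).
Only numpy, scipy, OpenCV 4.12 (cv2) and the standard library are available. Lean on these libraries where they do the work, as an engineer would, in place of code of your own. Each camera call takes 0.05 s, during which the arm holds its last target. There are 200 camera calls.

## Working session

There is one attempt and no reset: what is moved stays moved. The work goes in short steps, Python scripts to look and compute and a tool call to move; the robot and the scene stay as the last step left them, time stands still between calls to the robot, and variables do not carry over. Pictures are saved under pics/ and viewed, about 8 in all and at most 12, crops included, and the job is handed in when it is done.

Besides the shell and the picture viewer there is one more tool, called after ">>>" as name([rows], argument=value, ...), one row to a line, values as JSON. apply_moves: Moves the arm, as the interface text tells. Its arguments: {"type":"object","properties":{"increments":{"type":"array"}},"required":["increments"]}

```bash
mkdir -p pics; cat > h.py <<'E'
import numpy as np, cv2
from cell import readout, read_camera, env, nets
from scipy.spatial.transform import Rotation as R
def T():
    s=readout.state(); M=np.eye(4); M[:3,:3]=R.from_euler('xyz',s['tcp_rot']).as_matrix(); M[:3,3]=s['eef_pos']; return M
def snap(n):
    M=T(); p=read_camera(n)
    if 'mount' in p: p['c2w']=M@np.array(p['mount'])
    else:
        W=np.eye(4); W[:3,:3]=cv2.Rodrigues(np.array(p['rvec'],float))[0]; W[:3,3]=np.ravel(p['tvec']); p['c2w']=np.linalg.inv(W)
    return p
def w(p,x): return (p['c2w']@np.r_[x,1])[:3]
def save(p,f): cv2.imwrite('pics/'+f,p['img'][:,:,::-1])
E
python3 - <<'E'
from h import *
s=readout.state(); print(s, env.grip_point_offset); print(T().round(3))
for c in ['top','side']:
    p=snap(c); save(p,c+'0.png'); print(c,p['c2w'].round(2).tolist())
    for t in ['selector','gate','third_slot','motor','grip','pad_far','pad_near','pad_left','pad_right','drop_tower','foot_pedal','jar','weight_b','tape_roll']:
        r=nets.mark_of(p,t)
        print(t,[(w(p,d['point']).round(0).tolist(),round(d['confidence'],2)) for d in r[:2]])
E
```

```text
{'t': 0.0, 'joints': array([-1.40361915e+00,  4.91568415e-01,  1.55947072e+00, -2.73720346e-05,
        1.09171105e+00, -1.05614767e-01]), 'qvel': array([-7.50588886e-04, -1.11791044e-03,  9.82373893e-05, -2.13374098e-03,
       -2.08166665e-03,  8.53981899e-04]), 'tau': array([ 3.70877038e-03, -6.12638569e+01, -2.58181143e+01,  6.93515246e-02,
        4.82128188e-02, -1.08499835e-04]), 'eef_pos': array([ 168.34491229, -601.59583082,  182.94894998]), 'tcp_rot': array([-1.57194997e+00,  9.78844661e-05, -2.86878813e+00]), 'ft_force': array([-0.31619881,  0.34650782, -0.3708448 ]), 'moment': array([-0.01950397, -0.02985491,  0.05259536]), 'opening': 1.0027026548828673} 18.8
[[-9.63000e-01 -0.00000e+00  2.69000e-01  1.68345e+02]
 [-2.69000e-01  1.00000e-03 -9.63000e-01 -6.01596e+02]
 [-0.00000e+00 -1.00000e+00 -1.00000e-03  1.82949e+02]
 [ 0.00000e+00  0.00000e+00  0.00000e+00  1.00000e+00]]
top [[0.21, -0.77, 0.61, -733.08], [-0.98, -0.17, 0.13, -288.06], [0.0, -0.62, -0.78, 1746.56], [0.0, 0.0, 0.0, 1.0]]
selector [([478.0, -285.0, -0.0], 0.62)]
gate [([478.0, -285.0, 89.0], 0.79)]
thi
[... 313 characters left out ...]
3], [0.0, 0.0, 0.0, 1.0]]
selector [([474.0, -278.0, -2.0], 0.76), ([499.0, -298.0, 88.0], 0.65)]
gate [([471.0, -287.0, 99.0], 0.56)]
third_slot [([499.0, -298.0, 91.0], 0.66)]
motor [([611.0, -281.0, 48.0], 0.7)]
grip [([501.0, -258.0, 144.0], 0.69), ([493.0, -254.0, 142.0], 0.63)]
pad_far []
pad_near [([493.0, -253.0, 140.0], 0.54), ([496.0, 9.0, 3.0], 0.31)]
pad_left [([505.0, -267.0, 146.0], 0.55)]
pad_right [([494.0, 10.0, 2.0], 0.74), ([503.0, -262.0, 143.0], 0.55)]
drop_tower [([482.0, 236.0, 5.0], 0.46), ([460.0, -592.0, 1.0], 0.42)]
foot_pedal [([481.0, 237.0, 1.0], 0.8)]
jar [([495.0, 9.0, 4.0], 0.89)]
weight_b [([394.0, 17.0, -1.0], 0.77)]
tape_roll [([409.0, -99.0, -1.0], 0.61)]
```

View pics/top0.png

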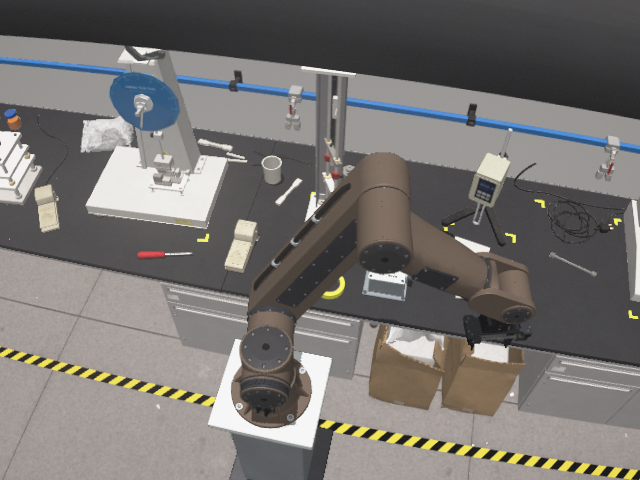

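View pics/side0.png

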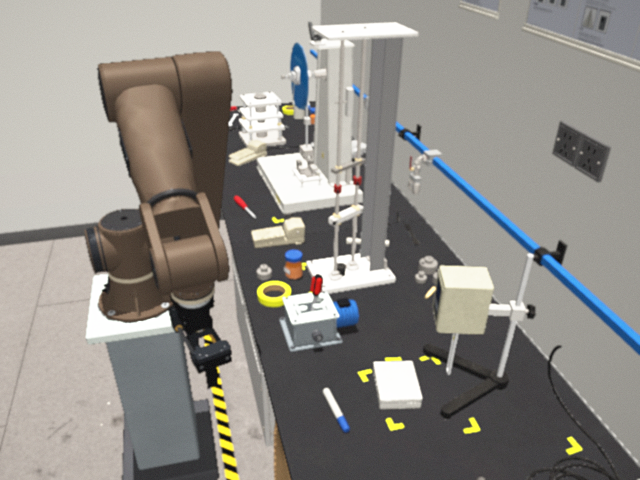

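The top view shows the arm hiding the selector (box at about px 387,282). The side view shows the selector at (310,315) with its red grip at (316,288) and the motor behind it. The tower base is at (305-395, 255-292), beyond them.

```bash
cat >> h.py <<'E'
def ray(p,uv,z):
    f=240/np.tan(np.radians(p['vfov'])/2); K=np.array([[f,0,p['cx']],[0,f,p['cy']],[0,0,1.]])
    n=cv2.undistortPoints(np.array([[uv]],float),K,np.array(p['distortion'],float)).ravel()
    d=p['c2w'][:3,:3]@np.r_[n,1]; o=p['c2w'][:3,3]; return o+d*(z-o[2])/d[2]
def proj(p,X):
    f=240/np.tan(np.radians(p['vfov'])/2); K=np.array([[f,0,p['cx']],[0,f,p['cy']],[0,0,1.]]); W=np.linalg.inv(p['c2w'])
    return cv2.projectPoints(np.array(X,float).reshape(-1,3),cv2.Rodrigues(W[:3,:3])[0],W[:3,3],K,np.array(p['distortion'],float))[0].reshape(-1,2)
def plan(pos,yaw=None):
    "shift in tool axes (cm) to world pos, and turn about tool y (deg) to make tool x point at world yaw"
    M=T(); d=M[:3,:3].T@(np.array(pos,float)-M[:3,3])/10
    Rt=M[:3,:3] if yaw is None else np.array([[np.cos(yaw),0,-np.sin(yaw)],[np.sin(yaw),0,np.cos(yaw)],[0,-1,0]])
    rv=R.from_matrix(M[:3,:3].T@Rt).as_rotvec(degrees=True)
    print('at',M[:3,3].round(1),'shift cm',d.round(2),'turn',rv.round(1))
E
python3 - <<'E'
from h import *
p=snap('side')
for u in [(305,262),(330,293),(395,277)]: print(u,ray(p,u,15).round(0))
q=snap('wrist'); print(np.array(q['mount']).round(2).tolist(),q['vfov'])
plan([400,-340,340],np.pi)
E
```

```text
(305, 262) [544.  51.  15.]
(330, 293) [ 577. -139.   15.]
(395, 277) [ 806. -105.   15.]
[[-0.0, 0.95, 0.3, -84.57], [-0.0, -0.3, 0.95, -200.22], [1.0, 0.0, 0.0, 0.36], [0.0, 0.0, 0.0, 1.0]] 65.36322519713515
at [ 168.4 -601.9  183.5] shift cm [-29.36 -15.65 -18.98] turn [-0.  15.6  0. ]
```

>>> apply_moves([
  [[0, -5.8, 0], [0, 7.8, 0], 5],
  [[0, -5.8, 0], [0, 7.8, 0], 0],
  [[-4, 0, -4], [0, 0, 0], 0],
  [[-4, 0, -4], [0, 0, 0], 0],
  [[-4, 0, -4], [0, 0, 0], 0],
])

```text
t: 2.22
eef_pos: [290.0, -482.2, 302.7]
tcp_rot: [-1.571, 0.001, 3.127]
ft_force: [0.7, -1.3, -0.2]
opening: 0.528
```

>>> apply_moves([
  [[-4, 0, -4], [0, 0, 0], 0],
  [[-4, 0, -4], [0, 0, 0], 0],
  [[-4, 0, -4], [0, 0, 0], 0],
  [[-4, 0, -4], [0, 0, 0], 0],
  [[0, 0, 0], [0, 0, 0], 0],
])

```text
t: 2.85
eef_pos: [458.8, -316.2, 303.8]
tcp_rot: [-1.57, 0.002, 3.13]
ft_force: [0.2, -0.9, 0.4]
opening: 0.026
```

```bash
python3 - <<'E'
from h import *
plan([470,-300,300],np.pi)
E
```

```text
at [ 458.8 -316.2  303.8] shift cm [-1.1   0.38 -1.63] turn [-0.  -0.6 -0.1]
```

```bash
python3 - <<'E'
from h import *
p=snap('wrist'); save(p,'w1.png')
for t in ['selector','gate','third_slot','motor','grip','pad_far','pad_near','pad_left','pad_right']:
    r=nets.mark_of(p,t)
    print(t,[(w(p,d['point']).round(0).tolist(),round(d['confidence'],2)) for d in r[:2]])
E
```

```text
selector []
gate [([478.0, -281.0, 92.0], 0.94), ([496.0, -256.0, 144.0], 0.72)]
third_slot [([499.0, -298.0, 92.0], 0.85)]
motor [([612.0, -283.0, 46.0], 0.94)]
grip [([500.0, -254.0, 139.0], 0.6), ([507.0, -257.0, 146.0], 0.57)]
pad_far [([512.0, -261.0, 138.0], 0.5)]
pad_near [([497.0, -258.0, 139.0], 0.72), ([398.0, 22.0, 0.0], 0.16)]
pad_left [([479.0, -282.0, 91.0], 0.19)]
pad_right [([502.0, -265.0, 142.0], 0.64), ([399.0, 23.0, 2.0], 0.35)]
```

View pics/w1.png

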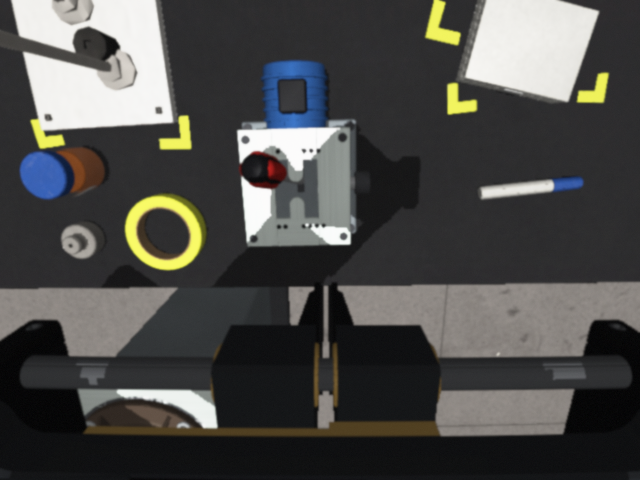

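The wrist view shows the selector plate at px (238-357, 123-245), with the grip top at (262,170) left and forward of the gate centre at (297,187). I'll enlarge this area to get the yaw.

```bash
python3 - <<'E'
from h import *
i=cv2.imread('pics/w1.png')[105:260,215:385]; cv2.imwrite('pics/w1c.png',cv2.resize(i,None,fx=4.5,fy=3.85,interpolation=cv2.INTER_CUBIC)) if 0 else cv2.imwrite('pics/w1c.png',cv2.resize(i,None,fx=3.8,fy=3.8,interpolation=cv2.INTER_CUBIC))
E
```

```text
(no output)
```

View pics/w1c.png

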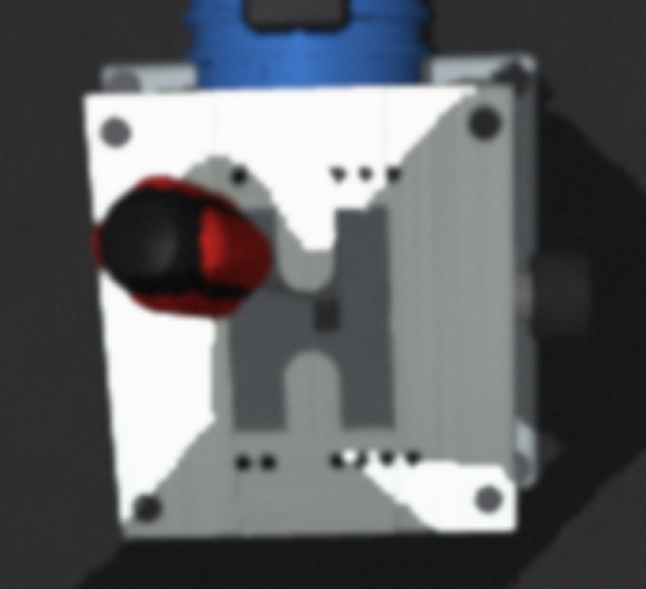

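The crop shows the gate's H-slots, the plate screws at (115,132), (484,123), (147,508) and (488,499), and the lever's shaft coming out toward the far-left lane.

```bash
cat >>h.py <<'E'
def show(ts=('grip',),n='wrist',f=None):
    p=snap(n)
    if f: save(p,f)
    for t in ts: print(t,[(w(p,d['point']).round(0).tolist(),round(d['confidence'],2)) for d in nets.mark_of(p,t)[:2]])
    return p
E
python3 - <<'E'
from h import *
p=snap('wrist')
P=lambda u,v,z=90: ray(p,(215+(u-1.4)/3.8,105+(v-1.4)/3.8),z)[:2]
S=[P(*a) for a in [(115,132),(484,123),(147,508),(488,499)]]
print('screws',np.round(S,1).tolist(),'mean',np.mean(S,0))
for a,b in [(0,1),(2,3)]: d=S[a]-S[b]; print('yaw y',np.arctan2(-d[0],d[1]))
for a,b in [(2,0),(3,1)]: d=S[b]-S[a]; print('yaw x',np.arctan2(d[1],d[0]))
for a,b in [((396,430),(390,210)),((340,430),(336,210)),((285,430),(281,260))]: d=P(*b)-P(*a); print('lane',P(*a).round(1),P(*b).round(1),np.arctan2(d[1],d[0]))
print('grip top ',P(148,240,179))
# model: grip positions for lever angles
g=np.mean(S,0);th=0.04
for l in [0,.1,.15,.2,.25,.3]:
    r=R.from_euler('z',th).as_matrix()@(R.from_euler('x',-(-.2)).as_matrix()*1)
    for L in (140,169):
        v=R.from_euler('z',th).as_matrix()@np.array([L*np.sin(l),L*np.cos(l)*np.sin(.2),L*np.cos(l)*np.cos(.2)])
        print(l,L,(np.r_[g,10]+v).round(0), (proj(p,np.r_[g,10]+v)-[215,105])*3.8)
E
```

```text
screws [[530.6, -235.2], [531.3, -339.1], [420.2, -236.4], [421.4, -340.0]] mean [ 475.8954     -287.71763043]
yaw y 0.006547243066687658
yaw y 0.011353974209872619
yaw x 0.010943943077263135
yaw x 0.00818042158590202
lane [ 443.3 -312.6] [ 507.7 -312.2] 0.006002031180613523
lane [ 443.5 -295.9] [ 508.  -296.8] -0.014152953101493435
lane [ 443.8 -279.5] [ 494.1 -280.5] -0.02012782674602836
grip top  [ 509.08581764 -259.3227055 ]
0 140 [ 475. -260.  147.] [[181.26140246 362.63879284]]
0 169 [ 475. -254.  176.] [[137.69714936 386.43375391]]
0.1 140 [ 489. -260.  147.] [[176.49405301 307.290446  ]]
0.1 169 [ 491. -254.  175.] [[130.91825025 314.29498268]]
0.15 140 [ 496. -259.  146.] [[174.84991286 279.12191043]]
0.15 169 [ 500. -254.  174.] [[128.5704072  277.42766281]]
0.2 140 [ 503. -259.  144.] [[173.71857058 250.82200777]]
0.2 169 [ 508. -253.  172.] [[126.95134112 240.32962712]]
0.25 140 [ 509. -259.  143.] [[173.10969874 222.54374286]]
0.25 169 [ 516. -254.  170.] [[126.07794144 203.23553307]]
0.3 140 [ 516. -260.  141.] [[173.02859238 194.44119437]]
0.3 169 [ 525. -254.  168.] [[125.95943987 166.38243268]]
```

Yaw is about 0.01, the gate is at (476,-288), and the lever is in the left lane leaning about 0.2 forward. I'll go round to its far side with the fingers closed.

>>> apply_moves([
  [[-5, 0, -2.7], [0, -0.6, 0], 0],
  [[-4.6, 0, -2.7], [0, 0, 0], 0],
  [[0, 5, 0], [0, 0, 0], 0],
  [[0, 5, 0], [0, 0, 0], 0],
  [[0, 0, 0], [0, 0, 0], 0],
])

```text
t: 4.03
eef_pos: [556.4, -266.5, 202.4]
tcp_rot: [-1.568, 0.004, 3.133]
ft_force: [-0.5, 0.2, 1.4]
opening: 0.004
```

```bash
python3 - <<'E'
from h import *
plan([555,-262,138],np.pi)
show(['grip','pad_far','pad_near'],f='w2.png')
E
```

```text
at [ 556.4 -266.5  202.4] shift cm [ 0.17  6.44 -0.47] turn [-0.1 -0.5 -0.2]
grip [([506.0, -256.0, 146.0], 0.86)]
pad_far [([512.0, -261.0, 139.0], 0.53)]
pad_near []
```

View pics/w2.png

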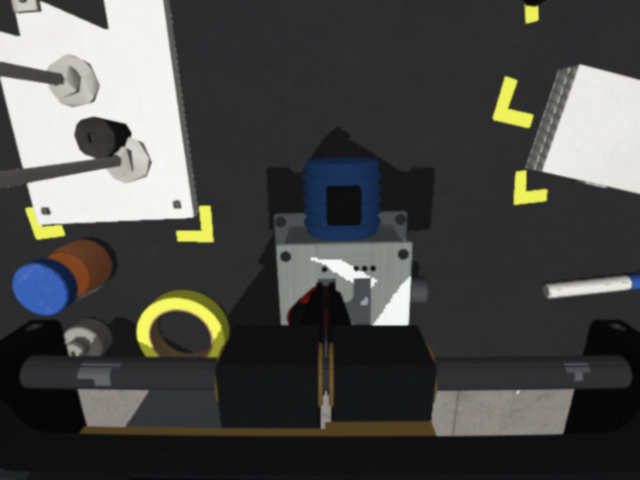

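The fingers are beyond the grip (px 315,300), and the tower is well to the left. Descending, then pushing towards the robot.

>>> apply_moves([
  [[0, 3.4, -0.3], [0, 0, 0], 0],
  [[0, 3, -0.3], [0, 0, 0], 0],
  [[1, 0, 0], [0, 0, 0], 0],
  [[1, 0, 0], [0, 0, 0], 0],
  [[0, 0, 0], [0, 0, 0], 0],
])

```text
t: 4.85
eef_pos: [540.8, -265.3, 152.1]
tcp_rot: [-1.556, 0.025, 3.132]
ft_force: [0.2, -0.0, -0.9]
opening: 0.008
```

>>> apply_moves([
  [[0.6, 0, 0], [0, 0, 0], 0],
  [[0.6, 0, 0], [0, 0, 0], 0],
  [[0.6, 0, 0], [0, 0, 0], 0],
  [[0.6, 0, 0], [0, 0, 0], 0],
  [[0, 0, 0], [0, 0, 0], 0],
])

```text
t: 5.48
eef_pos: [515.5, -265.6, 153.3]
tcp_rot: [-1.554, 0.027, 3.131]
ft_force: [-0.1, -0.0, 0.7]
opening: 0.007
```

```bash
python3 - <<'E'
from h import *
plan([503,-262,138],np.pi)
show(['grip','pad_near','pad_left'],n='side')
show(['grip','pad_left'])
E
```

```text
at [ 515.5 -265.6  153.3] shift cm [ 1.29  1.49 -0.37] turn [-1.  -0.6 -1.5]
grip [([501.0, -253.0, 145.0], 0.5)]
pad_near [([493.0, -255.0, 141.0], 0.44)]
pad_left []
grip [([508.0, -258.0, 146.0], 0.77)]
pad_left []
```

```bash
python3 - <<'E'
from h import *
s=readout.state(); print(s['joints'].round(3),s['ft_force'].round(2),s['tau'].round(1)); print(T()[:3,:3].round(3))
p=snap('side'); i=p['img'][190:370,180:420]; cv2.imwrite('pics/s2.png',cv2.resize(i[:,:,::-1],None,fx=3.3,fy=3.3,interpolation=cv2.INTER_CUBIC))
E
```

```text
[-5.90e-01  4.47e-01  1.73e+00  1.00e-03  9.32e-01  9.91e-01] [ 0.01 -0.09  0.03] [ -0.  -56.2 -23.7   0.1  -0.1   0. ]
[[-1.     0.027 -0.01 ]
 [ 0.01  -0.017 -1.   ]
 [-0.027 -0.999  0.017]]
```

View pics/s2.png

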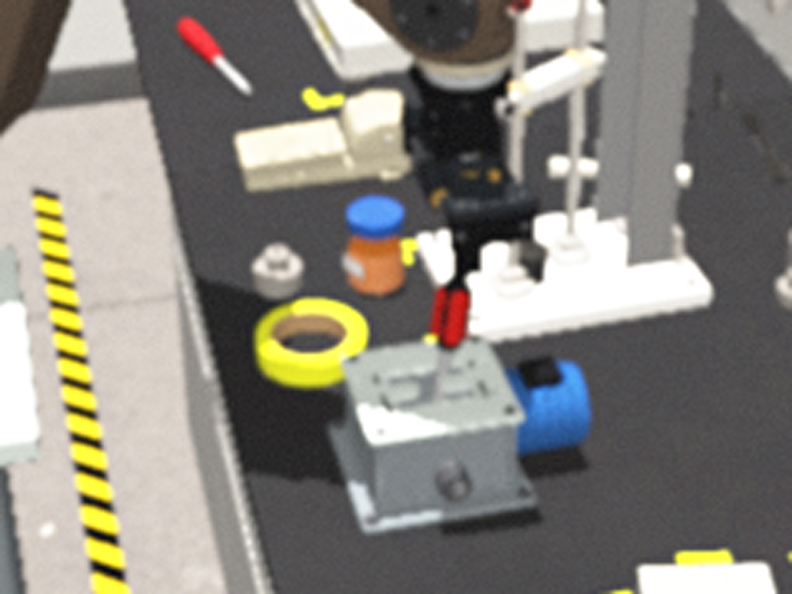

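The crop shows the lever still upright-forward at (450,310), with the fingertips just above and behind it. I need the wrist view to tell which side they are on.

```bash
python3 - <<'E'
from h import *
p=snap('wrist'); i=p['img'][220:400,220:440]; cv2.imwrite('pics/w3.png',cv2.resize(i[:,:,::-1],None,fx=3.3,fy=3.3,interpolation=cv2.INTER_CUBIC))
E
```

```text
(no output)
```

View pics/w3.png

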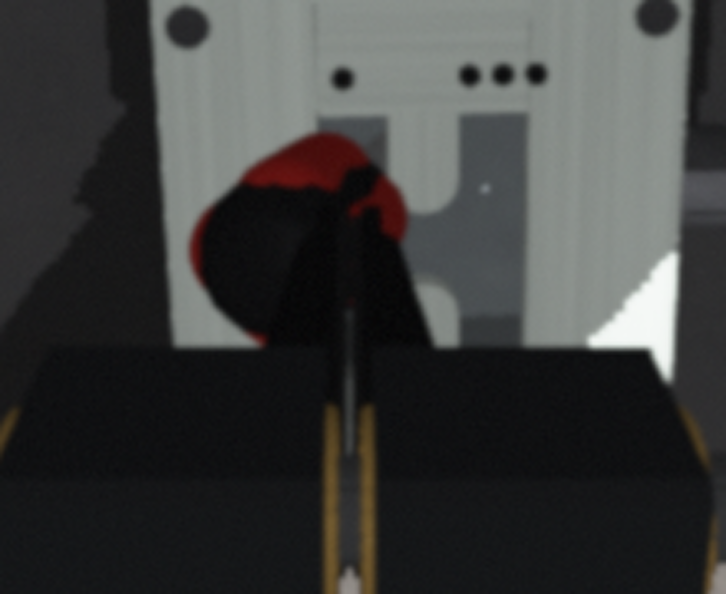

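```bash
cat >>h.py <<'E'
def lev(l,c,L,off=(0,0)):
    r=R.from_euler('z',.01)*R.from_euler('x',-c)*R.from_euler('y',l)
    return np.array([476,-288,10])+r.apply([off[0],off[1],L])
E
python3 - <<'E'
from h import *
p=snap('wrist')
for l in [0,.1,.2,.3]:
    print(l,'captop',(proj(p,lev(l,-.2,169))[0]-[220,220])*3.3,'far',(proj(p,lev(l,-.2,160,(17,0)))[0]-[220,220])*3.3,'right',(proj(p,lev(l,-.2,160,(0,-17)))[0]-[220,220])*3.3,'far low',(proj(p,lev(l,-.2,115,(17,0)))[0]-[220,220])*3.3)
M=T(); print('tip',(proj(p,M[:3,3])[0]-[220,220])*3.3)
E
```

```text
0 captop [682.6100824 463.0336316] far [663.7940612  347.15862338] right [746.66269271 421.33834974] far low [563.97151862 245.08795353]
0.1 captop [686.21338433 370.8319876 ] far [662.05694997 255.67403428] right [750.96650539 338.23444033] far low [561.39070607 189.12507142]
0.2 captop [684.88643969 271.52522374] far [655.85823463 161.06208368] right [750.42577759 249.3290345 ] far low [556.64956199 132.33996963]
0.3 captop [678.4854348  168.38512853] far [645.36720266  66.45954487] right [744.89213191 157.33789508] far low [549.86333992  76.08162046]
tip [345.17627957 199.41158307]
```

```bash
sed -i "s/'x',-c)/'x',c)/" h.py
python3 - <<'E'
from h import *
p=snap('wrist')
for l in [.1,.15,.2,.25]:
    print(l,*[n+str(((proj(p,lev(l,-.2,L,o))[0]-[220,220])*3.3).round(0)) for n,L,o in [('cap',169,(0,0)),('far',160,(17,0)),('right',160,(0,-17)),('farlow',115,(17,0))]])
print(lev(.2,-.2,140),lev(.2,-.2,165,(17,0)))
E
```

```text
0.1 cap[280. 382.] far[292. 265.] right[391. 368.] farlow[342. 194.]
0.15 cap[280. 333.] far[293. 218.] right[392. 322.] farlow[343. 166.]
0.2 cap[280. 282.] far[294. 170.] right[392. 275.] farlow[344. 137.]
0.25 cap[281. 230.] far[296. 122.] right[393. 228.] farlow[345. 109.]
[ 503.53972734 -260.46394656  144.47426958] [ 525.12454427 -256.05113363  165.1774761 ]
```

The lever hasn't moved (about 0.2), and the fingertip slid into the notch right of the far rib. Backing out, centring on the rib and going lower.

>>> apply_moves([
  [[-2.2, 0, 0], [-1, 0, -1.5], 0],
  [[-2, 0, 0], [0, 0, 0], 0],
  [[0, 0.8, -0.8], [0, -0.6, 0], 0],
  [[0, 0.8, 0], [0, 0, 0], 0],
  [[0, 0, 0], [0, 0, 0], 0],
])

```text
t: 6.65
eef_pos: [557.4, -257.0, 136.4]
tcp_rot: [-1.573, -0.001, -3.141]
ft_force: [-0.9, 0.3, 0.3]
opening: 0.003
```

```bash
python3 - <<'E'
from h import *
plan([550,-258,140],np.pi)
E
```

```text
at [ 557.4 -257.   136.4] shift cm [ 0.74 -0.36  0.1 ] turn [0.1 0.1 0.1]
```

>>> apply_moves([
  [[1, 0, 0], [0, 0, 0], 0],
  [[0.8, 0, 0], [0, 0, 0], 0],
  [[0.8, 0, 0], [0, 0, 0], 0],
  [[0.8, 0, 0], [0, 0, 0], 0],
  [[0, 0, 0], [0, 0, 0], 0],
])

```text
t: 7.28
eef_pos: [520.4, -257.6, 137.6]
tcp_rot: [-1.572, 0.001, 3.141]
ft_force: [0.4, 0.8, -0.1]
opening: 0.006
```

>>> apply_moves([
  [[0.4, 0, 0], [0, 0, 0], 0],
  [[0.4, 0, 0], [0, 0, 0], 0],
  [[0.4, 0, 0], [0, 0, 0], 0],
  [[0, 0, 0], [0, 0, 0], 0],
  [[0, 0, 0], [0, 0, 0], 0],
])

```text
t: 7.9
eef_pos: [509.1, -257.6, 139.0]
tcp_rot: [-1.571, 0.004, 3.142]
ft_force: [1.1, 1.2, 2.7]
opening: 0.007
```

```bash
python3 - <<'E'
from h import *
plan([503,-258,140],np.pi)
p=show(['grip','pad_left','pad_right'],f='w4.png')
show(['grip','pad_near','pad_right'],n='side')
E
```

```text
at [ 509.1 -257.6  139. ] shift cm [ 0.61 -0.1   0.04] turn [-0.  -0.  -0.2]
grip []
pad_left []
pad_right [([488.0, -264.0, 141.0], 0.58)]
grip [([489.0, -255.0, 147.0], 0.7)]
pad_near [([480.0, -255.0, 146.0], 0.47)]
pad_right [([490.0, -263.0, 144.0], 0.65), ([407.0, -97.0, -2.0], 0.2)]
```

```bash
python3 - <<'E'
from h import *
a=cv2.imread('pics/w4.png')[220:400,220:420]
p=snap('side'); b=p['img'][265:355,270:370,::-1]
cv2.imwrite('pics/w4c.png',np.hstack([cv2.resize(a,(400,360)),cv2.resize(b,(400,360),interpolation=cv2.INTER_CUBIC)]))
q=snap('wrist')
for l in [0,.05,.1,.15]:
    print(l,*[n+str(((proj(q,lev(l,-.2,L,o))[0]-[220,220])*2).round(0))+str(((proj(p,lev(l,-.2,L,o))[0]-[270,265])*4+[400,0]).round(0)) for n,L,o in [('cap',169,(0,0)),('right',160,(0,-17)),('rightlow',115,(0,-17)),('shaft',104,(0,0)),('plate',83,(0,0))]])
E
```

```text
0 cap[196. 297.][549.  41.] right[267. 284.][556.  62.] rightlow[285. 202.][559. 122.] shaft[238. 181.][553. 127.] plate[247. 155.][555. 154.]
0.05 cap[196. 268.][561.  40.] right[267. 257.][567.  61.] rightlow[285. 185.][567. 121.] shaft[238. 167.][561. 126.] plate[247. 144.][561. 153.]
0.1 cap[196. 238.][573.  39.] right[268. 229.][578.  60.] rightlow[286. 168.][575. 120.] shaft[238. 153.][568. 125.] plate[248. 134.][566. 152.]
0.15 cap[196. 206.][584.  38.] right[269. 199.][590.  60.] rightlow[286. 151.][583. 120.] shaft[238. 138.][575. 125.] plate[248. 122.][572. 152.]
```

View pics/w4c.png

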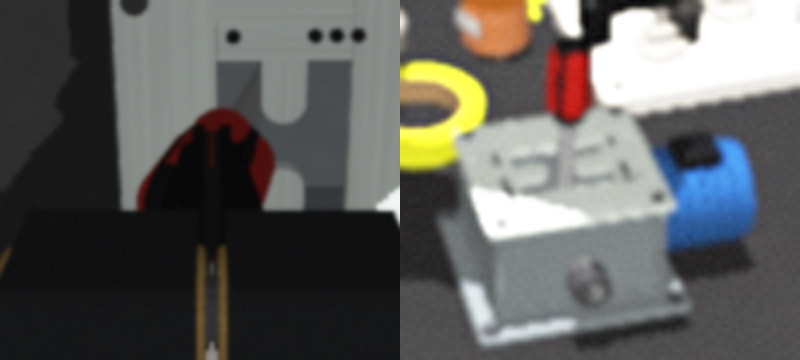

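The lever is now at about 0.08 (side view right rib at 575,90, wrist view rib edge at 272,165). Pushing roughly 9 mm more.

>>> apply_moves([
  [[0.3, 0, 0], [0, 0, 0], 0],
  [[0.3, 0, 0], [0, 0, 0], 0],
  [[0.3, 0, 0], [0, 0, 0], 0],
  [[0, 0, 0], [0, 0, 0], 0],
  [[0, 0, 0], [0, 0, 0], 0],
])

```text
t: 9.02
eef_pos: [500.1, -257.7, 139.9]
tcp_rot: [-1.57, 0.006, 3.141]
ft_force: [1.7, 2.0, 3.1]
opening: 0.005
```

```bash
cat >>h.py <<'E'
def fit(n='wrist',k=3,c=None):
    for _ in range(k):
        p=snap(n); out=[]
        for t,o,L in [('grip',(0,0),140),('pad_far',(17,0),137),('pad_near',(-17,0),137),('pad_left',(0,17),137),('pad_right',(0,-17),137)]:
            for d in nets.mark_of(p,t)[:1]:
                x=w(p,d['point'])
                if abs(x[0]-480)<70 and abs(x[1]+288)<60 and d['confidence']>.4: out.append((t,*x.round(0),round(d['confidence'],2)))
        print(n,out)
E
python3 - <<'E'
from h import *
plan([497,-258,140],np.pi)
fit('side',2); fit('wrist',2)
p=snap('side'); b=p['img'][265:355,270:370,::-1]; cv2.imwrite('pics/s5.png',b)
E
```

```text
at [ 500.1 -257.7  139.9] shift cm [ 0.31 -0.01  0.03] turn [-0.1 -0.  -0.4]
side [('grip', np.float64(482.0), np.float64(-258.0), np.float64(149.0), 0.58), ('pad_near', np.float64(478.0), np.float64(-256.0), np.float64(144.0), 0.45)]
side [('grip', np.float64(480.0), np.float64(-259.0), np.float64(148.0), 0.52), ('pad_right', np.float64(479.0), np.float64(-265.0), np.float64(146.0), 0.43)]
wrist [('pad_right', np.float64(481.0), np.float64(-265.0), np.float64(145.0), 0.64)]
wrist [('pad_far', np.float64(490.0), np.float64(-259.0), np.float64(142.0), 0.72), ('pad_right', np.float64(480.0), np.float64(-283.0), np.float64(-4.0), 0.61)]
```

>>> apply_moves([
  [[0.2, 0, 0], [0, 0, 0], 0],
  [[0.2, 0, 0], [0, 0, 0], 0],
  [[0, 0, 0], [0, 0, 0], 0],
  [[0, 0, 0], [0, 0, 0], 0],
  [[-1, 0, 0], [0, 0, 0], 0],
])

```text
t: 10.9
eef_pos: [505.7, -257.8, 140.0]
tcp_rot: [-1.57, 0.006, 3.141]
ft_force: [0.2, 0.3, 0.1]
opening: 0.001
```

>>> apply_moves([
  [[-2, 0, 0], [0, 0, 0], 0],
  [[0, -3, 0], [0, 0, 0], 0],
  [[0, -4, 0], [0, 0, 0], 0],
  [[0, -4, 0], [0, 0, 0], 0],
  [[0, 0, 0], [0, 0, 0], 0],
])

```text
t: 11.52
eef_pos: [527.4, -258.1, 250.3]
tcp_rot: [-1.571, -0.0, -3.141]
ft_force: [-0.6, -0.5, -0.2]
opening: 0.003
```

```bash
python3 - <<'E'
from h import *
plan([476,-200,260],np.pi)
fit('side',2); fit('wrist',2)
p=snap('side'); b=p['img'][265:355,270:370,::-1]
q=snap('wrist'); c=[int(v) for v in proj(q,[476,-275,120])[0]]; print(c); y0=min(max(c[1]-60,0),360); x0=c[0]-60
a=q['img'][y0:y0+120,x0:x0+120,::-1]
cv2.imwrite('pics/v6.png',np.hstack([cv2.resize(a,(400,400),interpolation=cv2.INTER_CUBIC),cv2.resize(b,(444,400),interpolation=cv2.INTER_CUBIC)[:,:400]]))
for l in [-.05,0,.05]:
    print(l,*[n+str(((proj(q,lev(l,-.2,L,o))[0]-[x0,y0])*3.333).round(0))+str(((proj(p,lev(l,-.2,L,o))[0]-[270,265])*4.44+[400,0]).round(0)) for n,L,o in [('cap',169,(0,0)),('right',160,(0,-17)),('rightlow',115,(0,-17)),('shaft',104,(0,0)),('plate',83,(0,0))]])
E
```

```text
at [ 527.4 -258.1  250.3] shift cm [ 5.14 -0.97 -5.81] turn [0. 0. 0.]
side [('grip', np.float64(478.0), np.float64(-258.0), np.float64(151.0), 0.56), ('pad_near', np.float64(470.0), np.float64(-255.0), np.float64(144.0), 0.47), ('pad_right', np.float64(479.0), np.float64(-263.0), np.float64(147.0), 0.47)]
side [('grip', np.float64(475.0), np.float64(-257.0), np.float64(147.0), 0.76), ('pad_near', np.float64(471.0), np.float64(-256.0), np.float64(144.0), 0.41)]
wrist [('grip', np.float64(485.0), np.float64(-257.0), np.float64(148.0), 0.56), ('pad_far', np.float64(484.0), np.float64(-260.0), np.float64(143.0), 0.77), ('pad_left', np.float64(478.0), np.float64(-251.0), np.float64(146.0), 0.6), ('pad_right', np.float64(481.0), np.float64(-263.0), np.float64(142.0), 0.67)]
wrist [('grip', np.float64(481.0), np.float64(-257.0), np.float64(148.0), 0.93), ('pad_far', np.float64(488.0), np.float64(-259.0), np.float64(142.0), 0.67), ('pad_near', np.float64(481.0), np.float64(-250.0), np.float64(144.0), 0.58), ('pad_left', np.float64(479.0), np.float64(-250.0), np.float64(142.0), 0.62), ('pad_right', np.float64(480.0), np.float64(-265.0), np.float64(144.0), 0.74)]
[343, 276]
-0.05 cap[128. 321.][552.  48.] right[202. 309.][560.  71.] rightlow[227. 228.][567. 137.] shaft[175. 207.][562. 142.] plate[187. 178.][565. 172.]
0 cap[127. 290.][565.  45.] right[202. 280.][573.  69.] rightlow[228. 209.][576. 136.] shaft[174. 190.][570. 140.] plate[187. 165.][572. 171.]
0.05 cap[127. 258.][578.  44.] right[203. 249.][585.  68.] rightlow[228. 190.][585. 134.] shaft[175. 174.][578. 139.] plate[187. 152.][578. 170.]
```

View pics/v6.png

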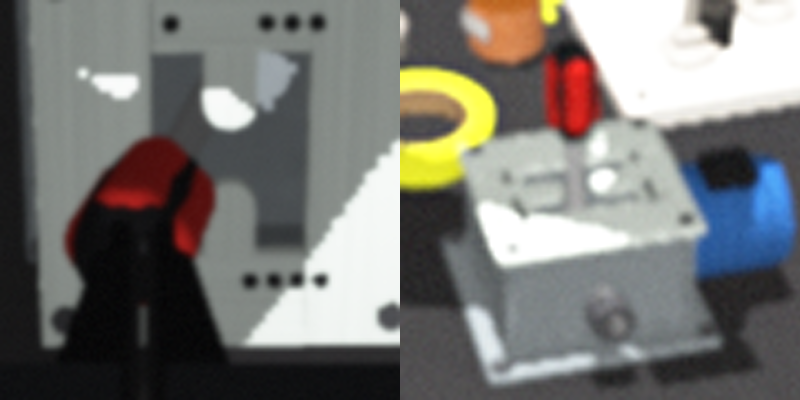

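The lever is still slightly forward (about 0.03 to 0.04; rib at px 210,190 in the wrist view and 583,100 in the side view). One more nudge of about 4 mm past the last position, to TCP x ≈ 492.

>>> apply_moves([
  [[0, 4, 0], [0, 0, 0], 0],
  [[0, 4, 0], [0, 0, 0], 0],
  [[0, 2.5, 0], [0, 0, 0], 0],
  [[0.8, 0, 0], [0, 0, 0], 0],
  [[0, 0, 0], [0, 0, 0], 0],
])

```text
t: 13.45
eef_pos: [518.2, -257.7, 141.9]
tcp_rot: [-1.572, -0.001, -3.142]
ft_force: [0.2, 0.0, 0.6]
opening: 0.005
```

```bash
python3 - <<'E'
from h import *
plan([492,-258,140],np.pi)
E
```

```text
at [ 518.2 -257.7  141.9] shift cm [2.62 0.2  0.03] turn [0.1 0.  0.1]
```

>>> apply_moves([
  [[0.8, 0.1, 0], [0, 0, 0], 0],
  [[0.8, 0.1, 0], [0, 0, 0], 0],
  [[0.4, 0, 0], [0, 0, 0], 0],
  [[0.3, 0, 0], [0, 0, 0], 0],
  [[0.2, 0, 0], [0, 0, 0], 0],
])

```text
t: 14.08
eef_pos: [492.3, -258.4, 142.8]
tcp_rot: [-1.57, 0.003, 3.141]
ft_force: [0.5, -0.6, -0.6]
opening: 0.001
```

```bash
python3 - <<'E'
from h import *
plan([492,-258,140],np.pi)
fit('side',3); fit('wrist',1)
E
```

```text
at [ 492.3 -258.4  142.8] shift cm [ 0.03  0.28 -0.04] turn [-0.1 -0.  -0.2]
side [('grip', np.float64(476.0), np.float64(-258.0), np.float64(147.0), 0.83), ('pad_right', np.float64(477.0), np.float64(-262.0), np.float64(146.0), 0.57)]
side [('grip', np.float64(478.0), np.float64(-257.0), np.float64(148.0), 0.8), ('pad_near', np.float64(470.0), np.float64(-254.0), np.float64(145.0), 0.51), ('pad_right', np.float64(479.0), np.float64(-267.0), np.float64(146.0), 0.65)]
side [('grip', np.float64(475.0), np.float64(-257.0), np.float64(150.0), 0.53), ('pad_right', np.float64(477.0), np.float64(-263.0), np.float64(144.0), 0.68)]
wrist [('grip', np.float64(482.0), np.float64(-255.0), np.float64(149.0), 0.7), ('pad_far', np.float64(489.0), np.float64(-259.0), np.float64(142.0), 0.76), ('pad_right', np.float64(478.0), np.float64(-264.0), np.float64(144.0), 0.84)]
```

The side camera puts the grip at about 476.5 (neutral). Moving round to the left side for the sideways push.

>>> apply_moves([
  [[-2.6, 0, 0], [0, 0, 0], 0],
  [[0, 0, -2.4], [0, 0, 0], 0],
  [[2, 0, -1.6], [0, 0, 0], 0],
  [[2, 0, -1.6], [0, 0, 0], 0],
  [[0, 0, 0], [0, 0, 0], 0],
])

```text
t: 15.9
eef_pos: [476.3, -198.1, 142.1]
tcp_rot: [-1.571, 0.001, -3.141]
ft_force: [-0.2, -0.1, -0.7]
opening: 0.003
```

```bash
python3 - <<'E'
from h import *
plan([477,-215,142],np.pi)
fit('side',3); fit('wrist',2)
E
```

```text
at [ 476.3 -198.1  142.1] shift cm [-0.07  0.01  1.69] turn [-0.   0.  -0.1]
side []
side [('grip', np.float64(478.0), np.float64(-254.0), np.float64(149.0), 0.6), ('pad_near', np.float64(468.0), np.float64(-256.0), np.float64(144.0), 0.46), ('pad_right', np.float64(478.0), np.float64(-265.0), np.float64(146.0), 0.49)]
side [('grip', np.float64(476.0), np.float64(-257.0), np.float64(147.0), 0.76)]
wrist [('grip', np.float64(482.0), np.float64(-254.0), np.float64(149.0), 0.55), ('pad_far', np.float64(486.0), np.float64(-260.0), np.float64(143.0), 0.7), ('pad_left', np.float64(482.0), np.float64(-248.0), np.float64(142.0), 0.68), ('pad_right', np.float64(482.0), np.float64(-264.0), np.float64(142.0), 0.76)]
wrist [('pad_far', np.float64(490.0), np.float64(-257.0), np.float64(143.0), 0.73), ('pad_left', np.float64(481.0), np.float64(-252.0), np.float64(139.0), 0.55), ('pad_right', np.float64(478.0), np.float64(-263.0), np.float64(146.0), 0.7)]
```

>>> apply_moves([
  [[0, 0, 1.5], [0, 0, 0], 0],
  [[0, 0, 1.2], [0, 0, 0], 0],
  [[0, 0, 0.6], [0, 0, 0], 0],
  [[0, 0, 0.5], [0, 0, 0], 0],
  [[0, 0, 0.5], [0, 0, 0], 0],
])

```text
t: 18.02
eef_pos: [477.5, -246.1, 141.8]
tcp_rot: [-1.57, 0.002, 3.141]
ft_force: [-0.1, 0.4, -0.1]
opening: 0.001
```

>>> apply_moves([
  [[0, 0, 0.5], [0, 0, 0], 0],
  [[0, 0, 0.5], [0, 0, 0], 0],
  [[0, 0, 0.5], [0, 0, 0], 0],
  [[0, 0, 0.3], [0, 0, 0], 0],
  [[0, 0, 0], [0, 0, 0], 0],
])

```text
t: 18.65
eef_pos: [477.5, -265.4, 141.8]
tcp_rot: [-1.57, 0.002, 3.141]
ft_force: [0.6, 0.1, -0.1]
opening: 0.003
```

```bash
python3 - <<'E'
from h import *
plan([477,-290,142],np.pi); print(readout.state()['ft_force'].round(1))
fit('side',2); fit('wrist',1)
E
```

```text
at [ 477.5 -265.4  141.8] shift cm [ 0.05 -0.02  2.46] turn [-0.  -0.1 -0.1]
[ 0.6  0.1 -0.1]
side [('pad_near', np.float64(477.0), np.float64(-281.0), np.float64(96.0), 0.49), ('pad_right', np.float64(478.0), np.float64(-265.0), np.float64(147.0), 0.53)]
side [('grip', np.float64(481.0), np.float64(-258.0), np.float64(149.0), 0.54), ('pad_right', np.float64(480.0), np.float64(-264.0), np.float64(145.0), 0.5)]
wrist [('grip', np.float64(484.0), np.float64(-256.0), np.float64(152.0), 0.65), ('pad_far', np.float64(488.0), np.float64(-258.0), np.float64(143.0), 0.78), ('pad_right', np.float64(478.0), np.float64(-266.0), np.float64(143.0), 0.62)]
```

```bash
python3 - <<'E'
from h import *
p=snap('side'); q=snap('wrist'); M=T()
b=p['img'][235:335,265:365]; a=q['img'][200:400,220:420]
print('tip side',(proj(p,M[:3,3])[0]-[265,235])*4+[400,0],'tip wrist',(proj(q,M[:3,3])[0]-[220,200])*2)
for l,c in [(0,-.2),(.05,-.2),(0,0),(0,-.1)]:
  for L in (169,104): print(l,c,L,(proj(p,lev(l,c,L))[0]-[265,235])*4+[400,0],(proj(q,lev(l,c,L))[0]-[220,200])*2)
cv2.imwrite('pics/v7.png',np.hstack([cv2.resize(x,(400,400),interpolation=cv2.INTER_CUBIC) for x in (a,b)])[:,:,::-1])
E
```

```text
tip side [575.11704825 209.60495216] tip wrist [208.94957245 160.84108914]
0 -0.2 169 [568.86040053 160.94462913] [164.9924884  221.01056949]
0 -0.2 104 [573.34882511 246.52109231] [215.43550372 130.15893368]
0.05 -0.2 169 [580.77746195 159.50250862] [164.23155931 189.40218316]
0.05 -0.2 104 [580.57086739 245.58338396] [215.38694203 115.06889324]
0 0 169 [581.32811982 184.16731153] [302.54678722 226.13913381]
0 0 104 [580.89925505 261.48235969] [278.96846415 131.77486537]
0 -0.1 169 [575.0067665  171.35939813] [232.93145872 225.20786887]
0 -0.1 104 [577.08586803 253.31609396] [246.99354446 131.52477889]
```

View pics/v7.png

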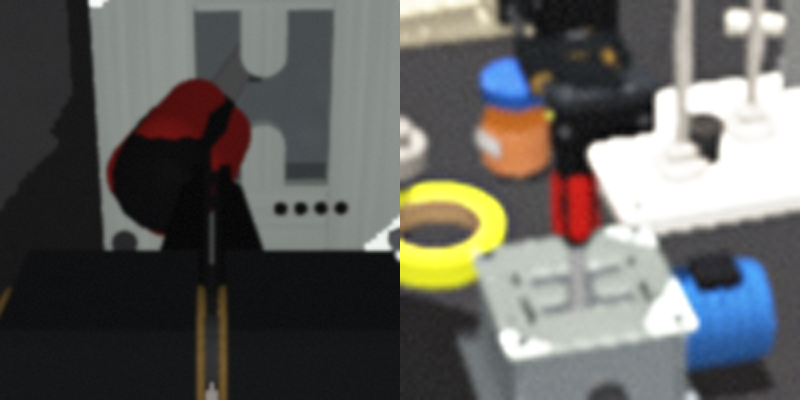

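```bash
python3 - <<'E'
from h import *
p=snap('side'); q=snap('wrist'); M=T(); print(M[:3,3],readout.state()['opening'])
print('wrist screws+dots pred in v7',((proj(q,[[421,-236,90],[531,-235,90],[531,-339,90],[443,-312.5,90],[508,-312,90],[508,-297,90],[444,-280,90]])-[220,200])*2).round(0).tolist())
print('tip at raised heights, v7',[((proj(q,[M[0,3],M[1,3],z])[0]-[220,200])*2).round(0).tolist() for z in (142,160,175,185)])
print('side',[((proj(p,[M[0,3],M[1,3],z])[0]-[265,235])*4+[400,0]).round(0).tolist() for z in (142,160,175,185,220)])
print('side0 start tip',proj(p,[[168,-602,183],[168,-602,220],[168,-602,260]]).round(0).tolist())
E
```

```text
[ 477.51375148 -265.26244978  141.81633802] 0.005055231494370937
wrist screws+dots pred in v7 [[132.0, 246.0], [119.0, -48.0], [429.0, -47.0], [337.0, 193.0], [345.0, 20.0], [302.0, 20.0], [249.0, 190.0]]
tip at raised heights, v7 [[209.0, 161.0], [209.0, 187.0], [209.0, 213.0], [209.0, 233.0]]
side [[575.0, 209.0], [575.0, 188.0], [575.0, 170.0], [575.0, 158.0], [576.0, 115.0]]
side0 start tip [[206.0, 382.0], [204.0, 369.0], [202.0, 355.0]]
```

```bash
python3 - <<'E'
from h import *
p=snap('side'); q=snap('wrist')
g=lambda x:(255*(x/255.)**.5).astype(np.uint8)
b=p['img'][255:315,280:340]; a=q['img'][220:330,260:370]
cv2.imwrite('pics/v8.png',np.hstack([cv2.resize(g(x),(400,400),interpolation=cv2.INTER_CUBIC) for x in (a,b)])[:,:,::-1])
E
```

```text
(no output)
```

View pics/v8.png

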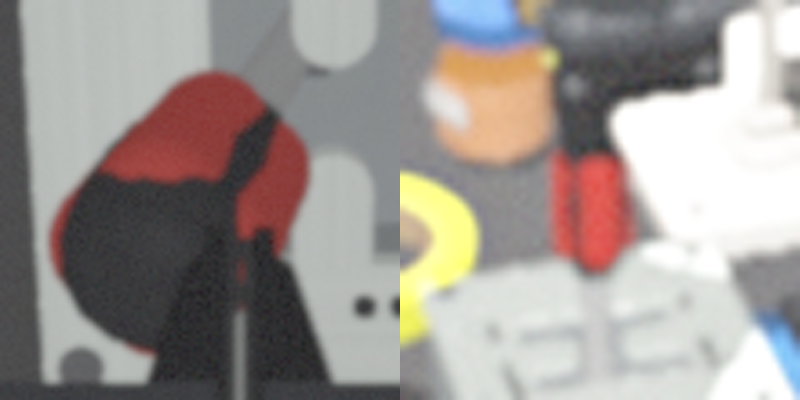

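Both crops show the fingertips lying over the top of the cap (wrist tips at px 215-265,235, with red showing between and below them). The finger material ends about 25 mm short of where I assumed, so it only skims the cap. I'll go back to the far side and work about 28 mm lower.

>>> apply_moves([
  [[0, -3, 0], [0, 0, 0], 0],
  [[-3.5, 0, -0.7], [0, 0, 0], 0],
  [[-3, 0, 0], [0, 0, 0], 0],
  [[0, 2.5, 0], [0, 0, 0], 0],
  [[0, 2.3, 0], [0, 0, 0], 0],
])

```text
t: 20.48
eef_pos: [545.5, -258.6, 125.5]
tcp_rot: [-1.568, 0.005, 3.14]
ft_force: [0.7, 1.0, 0.8]
opening: 0.004
```

```bash
python3 - <<'E'
from h import *
plan([535,-260,115],np.pi)
fit('side',2)
E
```

```text
at [ 545.5 -258.6  125.5] shift cm [1.05 1.04 0.14] turn [-0.1 -0.1 -0.3]
side [('grip', np.float64(475.0), np.float64(-256.0), np.float64(148.0), 0.68), ('pad_near', np.float64(472.0), np.float64(-254.0), np.float64(145.0), 0.46), ('pad_right', np.float64(476.0), np.float64(-265.0), np.float64(147.0), 0.53)]
side [('grip', np.float64(475.0), np.float64(-259.0), np.float64(148.0), 0.63), ('pad_right', np.float64(481.0), np.float64(-266.0), np.float64(144.0), 0.45)]
```

>>> apply_moves([
  [[0, 1, 0.1], [0, 0, 0], 0],
  [[1, 0, 0], [0, 0, 0], 0],
  [[1, 0, 0], [0, 0, 0], 0],
  [[0.8, 0, 0], [0, 0, 0], 0],
  [[0.6, 0, 0], [0, 0, 0], 0],
])

```text
t: 21.7
eef_pos: [508.8, -259.8, 115.7]
tcp_rot: [-1.568, 0.005, 3.14]
ft_force: [1.8, 0.2, 0.6]
opening: 0.002
```

>>> apply_moves([
  [[0.2, 0, 0], [0, 0, 0], 0],
  [[0.2, 0, 0], [0, 0, 0], 0],
  [[0.1, 0, 0], [0, 0, 0], 0],
  [[0, 0, 0], [0, 0, 0], 0],
  [[0, 0, 0], [0, 0, 0], 0],
])

```text
t: 22.32
eef_pos: [504.1, -260.0, 116.3]
tcp_rot: [-1.568, 0.007, 3.14]
ft_force: [2.2, 0.7, 1.4]
opening: 0.005
```

```bash
python3 - <<'E'
from h import *
plan([503,-260,115],np.pi); print([readout.state()['ft_force'].round(1).tolist()])
fit('side',2);fit('wrist',2)
E
```

```text
at [ 504.1 -260.   116.3] shift cm [ 0.11  0.13 -0.  ] turn [-0.2 -0.1 -0.4]
[[2.2, 0.7, 1.4]]
side [('grip', np.float64(471.0), np.float64(-254.0), np.float64(147.0), 0.75), ('pad_far', np.float64(482.0), np.float64(-255.0), np.float64(146.0), 0.46), ('pad_near', np.float64(465.0), np.float64(-256.0), np.float64(142.0), 0.57), ('pad_right', np.float64(473.0), np.float64(-265.0), np.float64(146.0), 0.47)]
side [('grip', np.float64(471.0), np.float64(-257.0), np.float64(147.0), 0.63), ('pad_near', np.float64(465.0), np.float64(-253.0), np.float64(143.0), 0.45), ('pad_right', np.float64(472.0), np.float64(-265.0), np.float64(147.0), 0.66)]
wrist []
wrist []
```

Real contact this time (2.2 N), with the grip at x ≈ 472, about neutral. Going round to the left at this height.

>>> apply_moves([
  [[-2.6, 0, 0], [0, 0, 0], 0],
  [[0, 0, -2.8], [0, 0, 0], 0],
  [[2.4, 0, -2.2], [0, 0, 0], 0],
  [[2.4, 0, -1.6], [0, 0, 0], 0],
  [[0, 0, 0], [0, 0, 0], 0],
])

```text
t: 24.15
eef_pos: [480.7, -192.4, 115.3]
tcp_rot: [-1.568, 0.005, 3.139]
ft_force: [-0.0, -0.2, -0.2]
opening: 0.005
```

```bash
python3 - <<'E'
from h import *
plan([474,-225,115],np.pi)
fit('side',2);fit('wrist',2)
E
```

```text
at [ 480.7 -192.4  115.3] shift cm [0.66 0.03 3.26] turn [-0.2 -0.1 -0.3]
side [('grip', np.float64(470.0), np.float64(-257.0), np.float64(147.0), 0.78), ('pad_far', np.float64(482.0), np.float64(-257.0), np.float64(146.0), 0.6)]
side [('grip', np.float64(469.0), np.float64(-258.0), np.float64(146.0), 0.77), ('pad_far', np.float64(483.0), np.float64(-255.0), np.float64(146.0), 0.46), ('pad_near', np.float64(475.0), np.float64(-278.0), np.float64(-5.0), 0.49), ('pad_right', np.float64(474.0), np.float64(-265.0), np.float64(148.0), 0.42)]
wrist [('grip', np.float64(476.0), np.float64(-255.0), np.float64(149.0), 0.8), ('pad_far', np.float64(486.0), np.float64(-261.0), np.float64(144.0), 0.56), ('pad_left', np.float64(474.0), np.float64(-254.0), np.float64(144.0), 0.94)]
wrist [('grip', np.float64(476.0), np.float64(-256.0), np.float64(147.0), 0.75), ('pad_far', np.float64(482.0), np.float64(-260.0), np.float64(143.0), 0.88), ('pad_left', np.float64(476.0), np.float64(-251.0), np.float64(147.0), 0.62)]
```

>>> apply_moves([
  [[0.5, 0, 2], [0, 0, 0], 0],
  [[0, 0, 1.4], [0, 0, 0], 0],
  [[0, 0, 0.6], [0, 0, 0], 0],
  [[0, 0, 0.5], [0, 0, 0], 0],
  [[0, 0, 0.4], [0, 0, 0], 0],
])

```text
t: 25.98
eef_pos: [477.0, -243.1, 115.5]
tcp_rot: [-1.568, 0.006, 3.139]
ft_force: [0.1, 1.1, 2.5]
opening: 0.006
```

```bash
python3 - <<'E'
from h import *
plan([475,-285,115],np.pi)
fit('side',2);fit('wrist',1)
E
```

```text
at [ 477.  -243.1  115.5] shift cm [0.19 0.06 4.19] turn [-0.1 -0.1 -0.3]
side [('grip', np.float64(473.0), np.float64(-268.0), np.float64(152.0), 0.68)]
side [('pad_near', np.float64(463.0), np.float64(-267.0), np.float64(146.0), 0.48), ('pad_right', np.float64(468.0), np.float64(-268.0), np.float64(150.0), 0.65)]
wrist [('grip', np.float64(476.0), np.float64(-269.0), np.float64(154.0), 0.85), ('pad_far', np.float64(483.0), np.float64(-270.0), np.float64(144.0), 0.57), ('pad_left', np.float64(471.0), np.float64(-264.0), np.float64(147.0), 0.55), ('pad_right', np.float64(476.0), np.float64(-274.0), np.float64(145.0), 0.5)]
```

It is crossing (grip y −257 → −269). Continuing.

>>> apply_moves([
  [[0, 0, 0.8], [0, 0, 0], 0],
  [[0, 0, 0.8], [0, 0, 0], 0],
  [[0, 0, 0.8], [0, 0, 0], 0],
  [[0, 0, 0.7], [0, 0, 0], 0],
  [[0, 0, 0.5], [0, 0, 0], 0],
])

```text
t: 27.5
eef_pos: [477.0, -281.7, 115.8]
tcp_rot: [-1.568, 0.006, 3.139]
ft_force: [1.0, 1.6, 0.6]
opening: 0.004
```

```bash
python3 - <<'E'
from h import *
plan([475,-290,115],np.pi)
fit('side',2);fit('wrist',1)
E
```

```text
at [ 477.  -281.7  115.8] shift cm [0.2  0.08 0.83] turn [-0.2 -0.2 -0.4]
side [('grip', np.float64(471.0), np.float64(-301.0), np.float64(149.0), 0.68), ('pad_right', np.float64(474.0), np.float64(-311.0), np.float64(147.0), 0.51)]
side [('grip', np.float64(470.0), np.float64(-305.0), np.float64(150.0), 0.77), ('pad_far', np.float64(465.0), np.float64(-303.0), np.float64(145.0), 0.69), ('pad_near', np.float64(463.0), np.float64(-298.0), np.float64(145.0), 0.48), ('pad_right', np.float64(475.0), np.float64(-310.0), np.float64(144.0), 0.65)]
wrist [('grip', np.float64(476.0), np.float64(-302.0), np.float64(149.0), 0.97), ('pad_far', np.float64(483.0), np.float64(-304.0), np.float64(143.0), 0.98), ('pad_left', np.float64(477.0), np.float64(-298.0), np.float64(148.0), 0.66)]
```

>>> apply_moves([
  [[0, 0, 0.4], [0, 0, 0], 0],
  [[0, 0, 0.3], [0, 0, 0], 0],
  [[0, 0, 0.2], [0, 0, 0], 0],
  [[0, 0, 0.1], [0, 0, 0], 0],
  [[0, 0, 0], [0, 0, 0], 0],
])

```text
t: 29.02
eef_pos: [476.7, -291.1, 115.5]
tcp_rot: [-1.57, 0.006, 3.139]
ft_force: [1.1, 1.8, -0.1]
opening: 0.005
```

```bash
python3 - <<'E'
from h import *
plan([475,-290,115],np.pi)
fit('side',2);fit('wrist',2)
E
```

```text
at [ 476.7 -291.1  115.5] shift cm [ 0.17  0.05 -0.11] turn [-0.1 -0.1 -0.3]
side [('grip', np.float64(470.0), np.float64(-311.0), np.float64(147.0), 0.65), ('pad_near', np.float64(475.0), np.float64(-278.0), np.float64(-3.0), 0.6)]
side [('grip', np.float64(471.0), np.float64(-312.0), np.float64(146.0), 0.75), ('pad_near', np.float64(466.0), np.float64(-308.0), np.float64(145.0), 0.41), ('pad_left', np.float64(474.0), np.float64(-312.0), np.float64(149.0), 0.61), ('pad_right', np.float64(472.0), np.float64(-320.0), np.float64(142.0), 0.57)]
wrist [('grip', np.float64(477.0), np.float64(-310.0), np.float64(149.0), 0.68), ('pad_far', np.float64(484.0), np.float64(-314.0), np.float64(143.0), 0.86), ('pad_left', np.float64(476.0), np.float64(-306.0), np.float64(144.0), 0.59)]
wrist [('pad_far', np.float64(482.0), np.float64(-311.0), np.float64(144.0), 0.68), ('pad_left', np.float64(475.0), np.float64(-306.0), np.float64(148.0), 0.68)]
```

>>> apply_moves([
  [[0, 0, 0.2], [0, 0, 0], 0],
  [[0, 0, 0.2], [0, 0, 0], 0],
  [[0, 0, 0.1], [0, 0, 0], 0],
  [[0, 0, 0], [0, 0, 0], 0],
  [[0, 0, 0], [0, 0, 0], 0],
])

```text
t: 30.85
eef_pos: [476.4, -294.4, 115.1]
tcp_rot: [-1.574, 0.004, 3.139]
ft_force: [2.0, 6.5, 0.6]
opening: 0.005
```

Right-hand end stop felt (6.5 N). Now round to the near side.

>>> apply_moves([
  [[0, 0, -1.5], [0, 0, 0], 0],
  [[0, 0, -1.7], [0, 0, 0], 0],
  [[2.2, 0, 0], [0, 0, 0], 0],
  [[2.2, 0, 0], [0, 0, 0], 0],
  [[0.3, 0, 1], [0, 0, 0], 0],
])

```text
t: 31.48
eef_pos: [429.1, -268.9, 115.6]
tcp_rot: [-1.571, 0.006, 3.141]
ft_force: [0.1, 0.2, 0.2]
opening: 0.003
```

```bash
python3 - <<'E'
from h import *
plan([428,-314,115],np.pi)
fit('side',1)
E
```

```text
at [ 429.1 -268.9  115.6] shift cm [0.11 0.06 4.51] turn [-0.  -0.  -0.3]
side [('grip', np.float64(472.0), np.float64(-311.0), np.float64(149.0), 0.61)]
```

>>> apply_moves([
  [[0, 0, 2.3], [0, 0, 0], 0],
  [[0, 0, 2.2], [0, 0, 0], 0],
  [[-0.7, 0, 0], [0, 0, 0], 0],
  [[-0.8, 0, 0], [0, 0, 0], 0],
  [[-0.8, 0, 0], [0, 0, 0], 0],
])

```text
t: 32.4
eef_pos: [454.7, -318.6, 114.9]
tcp_rot: [-1.571, 0.006, 3.14]
ft_force: [-1.7, -0.6, 1.1]
opening: 0.003
```

>>> apply_moves([
  [[-0.6, 0, 0], [0, 0, 0], 0],
  [[-0.6, 0, 0], [0, 0, 0], 0],
  [[-0.6, 0, 0], [0, 0, 0], 0],
  [[-0.6, 0, 0], [0, 0, 0], 0],
  [[0, 0, 0], [0, 0, 0], 0],
])

```text
t: 33.02
eef_pos: [480.9, -317.7, 114.9]
tcp_rot: [-1.571, 0.005, -3.141]
ft_force: [-1.2, -0.9, 0.1]
opening: 0.003
```

```bash
python3 - <<'E'
from h import *
plan([485,-314,115],np.pi)
fit('side',1);fit('wrist',1)
E
```

```text
at [ 480.9 -317.7  114.9] shift cm [-0.41 -0.   -0.37] turn [ 0.   0.  -0.3]
side [('grip', np.float64(505.0), np.float64(-309.0), np.float64(145.0), 0.45), ('pad_near', np.float64(504.0), np.float64(-318.0), np.float64(142.0), 0.62)]
wrist [('grip', np.float64(509.0), np.float64(-310.0), np.float64(145.0), 0.66), ('pad_far', np.float64(516.0), np.float64(-310.0), np.float64(140.0), 0.81), ('pad_left', np.float64(505.0), np.float64(-302.0), np.float64(144.0), 0.82)]
```

Lever going into third (grip about 507). Pushing the last centimetre to the stop.

>>> apply_moves([
  [[-0.4, 0, 0], [0, 0, 0], 0],
  [[-0.3, 0, 0], [0, 0, 0], 0],
  [[-0.2, 0, 0], [0, 0, 0], 0],
  [[0, 0, 0], [0, 0, 0], 0],
  [[0, 0, 0], [0, 0, 0], 0],
])

```text
t: 34.25
eef_pos: [489.7, -317.6, 114.8]
tcp_rot: [-1.571, 0.004, -3.141]
ft_force: [-0.8, -0.4, -1.2]
opening: 0.006
```

>>> apply_moves([
  [[-0.2, 0, 0], [0, 0, 0], 0],
  [[-0.2, 0, 0], [0, 0, 0], 0],
  [[-0.1, 0, 0], [0, 0, 0], 0],
  [[0, 0, 0], [0, 0, 0], 0],
  [[0, 0, 0], [0, 0, 0], 0],
])

```text
t: 34.88
eef_pos: [494.6, -317.5, 114.7]
tcp_rot: [-1.572, 0.003, -3.141]
ft_force: [-2.1, -0.5, -0.1]
opening: 0.005
```

```bash
python3 - <<'E'
from h import *
print(readout.state()['ft_force']); fit('side',1);fit('wrist',1)
E
```

```text
[-2.06147673 -0.4882376  -0.10389994]
side [('grip', np.float64(517.0), np.float64(-309.0), np.float64(141.0), 0.67), ('pad_near', np.float64(508.0), np.float64(-306.0), np.float64(141.0), 0.5), ('pad_right', np.float64(516.0), np.float64(-316.0), np.float64(138.0), 0.51)]
wrist [('grip', np.float64(520.0), np.float64(-310.0), np.float64(143.0), 0.89)]
```

>>> apply_moves([
  [[-0.2, 0, 0], [0, 0, 0], 0],
  [[-0.2, 0, 0], [0, 0, 0], 0],
  [[0, 0, 0], [0, 0, 0], 0],
  [[0, 0, 0], [0, 0, 0], 0],
  [[0, 0, 0], [0, 0, 0], 0],
])

```text
t: 36.1
eef_pos: [497.3, -317.2, 114.1]
tcp_rot: [-1.573, -0.001, -3.141]
ft_force: [-4.9, -0.1, 0.1]
opening: 0.002
```

>>> apply_moves([
  [[-0.3, 0, 0], [0, 0, 0], 0],
  [[-0.3, 0, 0], [0, 0, 0], 0],
  [[-0.3, 0, 0], [0, 0, 0], 0],
  [[0, 0, 0], [0, 0, 0], 0],
  [[0, 0, 0], [0, 0, 0], 0],
])

```text
t: 36.72
eef_pos: [501.4, -316.5, 113.0]
tcp_rot: [-1.577, -0.013, -3.14]
ft_force: [-8.2, -1.5, 4.4]
opening: 0.007
```

Firm stop at 8 N. Backing straight off and up.

>>> apply_moves([
  [[2, 0, 0], [0, 0, 0], 0],
  [[3, 0, 0], [0, 0, 0], 0],
  [[3, -3, 0], [0, 0, 0], 0],
  [[0, -6, 0], [0, 0, 0], 0],
  [[0, -6, 0], [0, 0, 0], 0],
])

```text
t: 37.35
eef_pos: [422.9, -317.2, 265.4]
tcp_rot: [-1.579, -0.01, -3.141]
ft_force: [0.6, 0.0, -0.2]
opening: -0.0
```

>>> apply_moves([
  [[0, 0, 0], [0, 0, 0], 0],
  [[0, 0, 0], [0, 0, 0], 0],
  [[0, 0, 0], [0, 0, 0], 0],
  [[0, 0, 0], [0, 0, 0], 0],
  [[0, 0, 0], [0, 0, 0], 0],
])

```text
t: 37.98
eef_pos: [424.9, -317.6, 266.8]
tcp_rot: [-1.576, -0.005, -3.14]
ft_force: [0.3, 0.3, -0.4]
opening: 0.004
```

```bash
python3 - <<'E'
from h import *
print(readout.state()['ft_force']); fit('side',2);fit('wrist',2)
p=snap('side'); q=snap('wrist')
b=p['img'][235:335,265:365]; c=proj(q,[490,-295,120])[0].astype(int); x0=c[0]-75;y0=max(c[1]-75,0); a=q['img'][y0:y0+150,x0:x0+150]
cv2.imwrite('pics/v9.png',np.hstack([cv2.resize(x,(400,400),interpolation=cv2.INTER_CUBIC) for x in (a,b)])[:,:,::-1])
for l in (.2,.25,.3): print(l,lev(l,.2,140).round(0),*[(((proj(q,lev(l,.2,L))[0]-[x0,y0])*2.67).round(0),((proj(p,lev(l,.2,L))[0]-[265,235])*4+[400,0]).round(0)) for L in (169,104)])
E
```

```text
[ 0.32678601  0.34241435 -0.445288  ]
side [('grip', np.float64(515.0), np.float64(-310.0), np.float64(141.0), 0.52), ('pad_near', np.float64(507.0), np.float64(-304.0), np.float64(142.0), 0.41)]
side [('grip', np.float64(513.0), np.float64(-309.0), np.float64(142.0), 0.59), ('pad_far', np.float64(474.0), np.float64(-280.0), np.float64(-3.0), 0.51), ('pad_right', np.float64(517.0), np.float64(-318.0), np.float64(137.0), 0.57)]
wrist [('grip', np.float64(522.0), np.float64(-310.0), np.float64(143.0), 0.89), ('pad_near', np.float64(512.0), np.float64(-308.0), np.float64(136.0), 0.84), ('pad_left', np.float64(516.0), np.float64(-301.0), np.float64(145.0), 0.72)]
wrist [('grip', np.float64(519.0), np.float64(-310.0), np.float64(146.0), 0.72), ('pad_near', np.float64(513.0), np.float64(-309.0), np.float64(136.0), 0.75), ('pad_left', np.float64(517.0), np.float64(-301.0), np.float64(140.0), 0.69), ('pad_right', np.float64(518.0), np.float64(-321.0), np.float64(136.0), 0.46)]
0.2 [ 504. -315.  144.] (array([278., 140.]), array([643., 213.])) (array([240., 179.]), array([618., 279.]))
0.25 [ 511. -315.  143.] (array([276., 110.]), array([654., 213.])) (array([240., 164.]), array([625., 279.]))
0.3 [ 518. -314.  141.] (array([275.,  80.]), array([666., 213.])) (array([239., 149.]), array([631., 279.]))
```

View pics/v9.png

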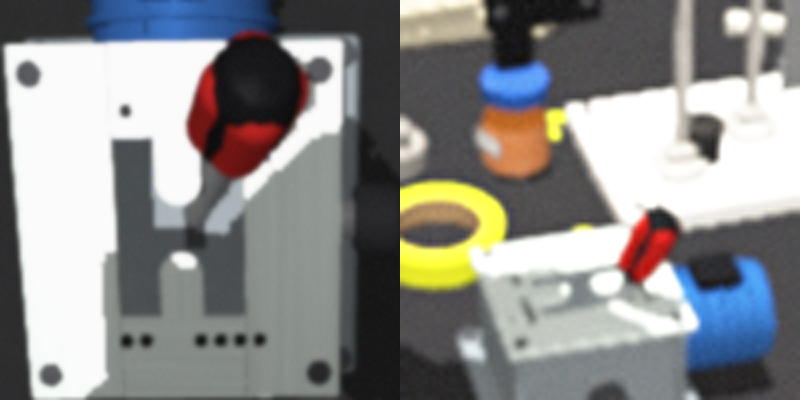

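The wrist view shows the cap at (262,82) against a model value of (275,80) for 0.3. The side view shows it at (662,215) against (666,213). The lever is in third and the hand is clear, so I'm handing in.

```bash
python3 -c "
from h import *
env.job_done()"
```

```text
the job is handed in; nothing more can be done
```

The lever is in third and the job was handed in at about 38 s, with the hand clear. I pushed the lever with closed fingertips: back to neutral from its far side, across to the right-hand stop (6.5 N felt), then forward to the end stop (8 N felt).

**Last checks:**
- **Forward lean:** both cameras show the cap within about 5 mm of where a forward lean of 0.3 in the right lane would put it.
- **Grip position:** the networks put the grip at x 513–522, y −310; the model predicts (518, −314). The side and wrist cameras disagree by about 6 mm in x, so the forward lean rests mainly on the felt stop and the cap fit.
- **Hand clear:** about 0.5 N at the wrist after retreating, which is sensor noise.

**What went wrong on the way:** the first far-side and left-side pushes were too high, and the fingertips rode over the cap. I repeated both about 25 mm lower.

**Not checked:** I did not measure the bystanders again at the end. The hand stayed well above them throughout, and the last picture shows the jar and tape in place.

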